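Press the lid onto a tube rack in a ratchet press and let the rack down again

ROBOT

A 6-joint arm with a two-finger parallel gripper is mounted at the origin on the work surface. World frame = base frame: x ahead of the robot, y to its left, z up, the work surface at z = 0. Lengths are in mm, angles in rad, forces in N, time in s.
With the tool pointing down it reaches from about 200 to 875 mm from the base axis. Payload 3.4 kg.
Tool frame: the origin (TCP) lies at the very end of the fingers, on their centre line; the grasp point (between the pads) lies 19 mm behind it; x points along the fingers, z is the direction in which the jaws open and shut, and the axes are right-handed (so a half turn about x gives the same grasp; the last joint's range is limited). The gripper opens to 94 mm and grips with 3 to 60 N. Pads are 16 mm wide; open, the fingers measure 119 mm over their backs; the gripper's body (75 mm by 177 mm) begins 78 mm behind the grasp point.
Start: joints at [-1.232, 0.276, 1.505, -0, 1.361, -0.121], TCP at [255.172, -515.318, 205.493] pointing down, gripper open.
Joint ranges: [-2.89, 2.89], [-0.75, 2.08], [0.22, 2.7], [-1.18, 4.32], [0.11, 2.71], [-2.7, 2.7]. Speed limits (rad/s): [2.57, 2.57, 3.14, 3.14, 3.14, 3.14].

INTERFACE

Orientations are given as a unit quaternion [w, x, y, z].
In Python, from cell import env gives the robot as it stands.
- The arm moves only by the tool arm_command, never from a script. Its argument "motion" is a list of rows, each a list of 3 entries, a list of its own where there are three numbers: the shift along the tool's x, y, z in m, then the turn about the tool's x in rad, then the closure, from -1 (fully open) to 1 (shut), so that 0 is half open. In form: [[[x, y, z], roll, fingers], ...]. A call has 1 to 12 rows; each row is the pose to reach, as a shift and turn from the pose commanded when the call began, along the tool's axes at that moment; what a row does not reach only later rows make up. A row lasts 1/8 s, in which the tool goes at most 62.5 mm and 10.7 degrees, less where a joint would pass 70% of its speed; a pose out of reach is approached as far as the arm can. A call with a gripper value outside its range is refused whole. The fingers move at their own pace and stop on an object; "grip_force" is the grip in N (left out, the last holds). Time passes only in rows, so rows that repeat a pose let the fingers close. It gives the time, the measured TCP pose, the force and the opening at its end, in the units of the state.
- env.observe(): the state, without advancing time (a new reading comes with each control period).
- env.get_image(name): name is "scene" or "side" or "wrist"; returns a dict with "frame" (400x640x3 uint8, blue, green, red), "z_map" (400x640 float32, mm along the optical axis (not along the pixel's ray), 0 where there is no reading), "fov_y" (degrees; the focal length in pixels is half the picture's height over the tangent of half this angle, whatever the lens; pixels are square), "cx", "cy" (the principal point, pixels), "T" (4x4, takes a point from camera to world coordinates). Camera axes: x right, y up, looking along -z (the intrinsics and any distortion apply to the point x, -y, -z); pixel columns grow to the right and rows downward; lengths in mm; the calibration is good to about 2 mm. A picture is of the moment at which its call begins.
- env.close_job(): hands the job in, once; it reports no verdict.
The state is a dict: "t": time; "qpos": joint angles; "joint_vel": joint speeds; "joint_torque": joint torques, N m; "tool_pos": TCP position; "tcp_rot": TCP orientation; "ft_force": force on the tool from outside, world axes, zero at the start; "ft_torque": the same for the moment, N m; "opening": opening from 0.0 (shut) to 1.0 (fully open).
Only numpy, scipy, OpenCV 4.12 (cv2) and the standard library are available. Lean on these libraries where they do the work, as an engineer would, in place of code of your own. Each camera call takes 0.05 s, during which the arm holds its last target. There are 200 camera calls.

TASK

Press the lid home on the rack of sample tubes: pull the press's rail up by its knob, tooth by tooth, until the lid meets the fixed plate above and is pushed fully down onto the tubes; bear on it there with about 16 N for a moment, then let go so that the pawl holds the rack up. Then press the pawl's tail pad to lift the pawl out of the teeth, and keep it pressed until the rack has sunk all the way down. Force neither the lid nor the pawl, and leave the bottle, label roll and marker alone.

Things in the scene. Friction and masses are not known exactly. Their poses are not given: they have to be found in the camera images.
- stand: Aluminium press stand, fixed. Origin: underside of its base on the axis of the upright toothed rail; z up. Base 150 (x) by 270 mm (y, -200 to +70), 12 thick. Two cheeks, 24 mm wide in y, at x = +-17 mm beside the rail, reach z = 210 mm. On the -y side: the sliding shelf with tube rack and lid, and over them the fixed plate. On the +y side: the teeth and the pawl with its tail pad.
- plate_clamp (a point): Point on the column, rail axis, 170 mm above the bench, near the clamp of the fixed steel press plate. The plate is 100 x 140 mm (x, y), 10 mm thick, centred at the stand's y = -95 mm over the lid. Its own height is NOT measured and varies: its underside lies 160 to 178 mm above the bench and must be found by feel (or seen).
- knob_centre (a point): Centre of the black upright round knob on top of the rail: 24 mm diameter, 36 mm tall, free all round and above; on the rail axis, 250 mm above the bench with the lift down; rises with it. The lift (rail, knob, shelf, rack, lid) weighs 6 to 8 N; raising it adds 60 N per m/s (grease damper) and 2 to 4 N for a moment as each tooth passes the pawl.
- lift_height (a joint): Height (m) of the lift: 0 = fully down, 0.085 = top. Going up, the pawl clicks behind a tooth every 13 mm and then holds the lift at about 0.012, 0.025, 0.038, 0.051 or 0.064. The lid is home once the lift has been raised to somewhere from 0.042 to 0.060, depending on the plate. With the pawl out, the lift sinks by its own weight at about 0.1 m/s.
- lid: White rigid lid plate, 86 (x) by 130 (y) by 8 mm, with plugs below that enter the tubes; rides on the lift. Origin: centre of its underside; axes as the stand's; 110 mm above the bench when home with the lift down. It slides home under a steady push of about 8 N, then stops hard; there it needs about 16 N (at least 10 N) between it and the plate for a moment to seal; more than 25 N would crack tubes.
- lid_proud (a joint): How far (m) the lid still stands up from its home position on the rack: 0 = fully home, 0.004 to 0.008 at the start. It stays where it is pushed.
- pawl_turn (a joint): Angle (rad) of the sprung pawl about its level pivot (along the stand's x, at y = +23.5 mm, z = 120 mm): 0 = resting in the teeth, grows as the tail pad is pressed down; the lift starts to slip at about 0.08, fully clear of the teeth from 0.16; hard stop at 0.24. It springs back by itself.
- pawl_pad (a point): Centre of the top face of the flat dark pad at the end of the pawl's tail, 30 (x) by 32 mm (y), 6 thick; at the stand's x = 0, y = +120, z = 140 mm with the pawl at rest. Pressed straight down 8 to 11 mm it starts to let the lift slip, from 16 mm it is clear of the teeth; 23 mm is its hard stop. It takes about 2 to 5 N under the lift's weight, 1 N once clear; more than 20 N would bend it. Nothing lies above it.
- bottle: White plastic bottle, 60 mm diameter, 130 mm tall, standing loose on the bench; origin under its centre. A bystander.
- label_roll: Paper label roll lying flat, 90 mm diameter, 30 mm high, loose; origin under its centre. A bystander.
- marker: Marker pen, 134 mm long, 13 mm thick, lying loose; origin under its middle, its length along its x. A bystander.

How it is judged:
By the outcome, as a careful person would: the job done as asked, in the order asked, and still so for the second after the job is handed in, with the robot touching nothing.
It also fails if it takes over 64 s, if anything falls off the work surface, if the arm or the gripper's body presses on something with over 40 N, if the wrist force passes 120 N, or if a joint passes its speed limit or range.

## Working session

There is one attempt and no reset: what is moved stays moved. The work goes in short steps, Python scripts to look and compute and a tool call to move; the robot and the scene stay as the last step left them, time stands still between calls to the robot, and variables do not carry over. Pictures are saved under pics/ and viewed, on a budget of 10 in all, crops included, one or two more only if the job needs it, and the job is handed in when it is done.

Besides the shell and the picture viewer there is one more tool, called after ">>>" as name(argument=value, ...) on one line, values as JSON. arm_command: Moves the arm, as the interface text tells. Its arguments: {"type":"object","properties":{"motion":{"type":"array","items":{"type":"array"}},"grip_force":{"type":"number"}},"required":["motion"]}

```bash
mkdir -p pics; cat > h.py <<'E'
from cell import env
import numpy as np, cv2
def grab(n,tag):
    d=env.get_image(n); np.savez(f'{tag}.npz',**{k:np.asarray(v) for k,v in d.items()}); cv2.imwrite(f'pics/{tag}.png',d['frame']); return d
def pt(d,u,v,z=None):
    h=d['frame'].shape[0]; f=h/2/np.tan(np.radians(float(d['fov_y']))/2)
    if z is None:
        w=d['z_map'][int(v)-1:int(v)+2,int(u)-1:int(u)+2]; z=np.median(w[w>0])
    p=np.array([(u-d['cx'])/f*z,-(v-d['cy'])/f*z,-z,1]); return (d['T']@p)[:3]
E
python3 - <<'E'
from h import *
a=grab('scene','s1');b=grab('side','d1')
for d in(a,b):print({k:(v if k!='T' else np.round(v,3)) for k,v in d.items() if k not in('frame','z_map')}, (d['z_map']>0).mean())
print(env.observe())
E
```

```text
{'fov_y': 49.254922962433845, 'cx': 319.756321753396, 'cy': 186.79289035613468, 'T': array([[-6.350000e-01, -6.700000e-01,  3.850000e-01,  9.655620e+02],
       [ 7.720000e-01, -5.490000e-01,  3.190000e-01,  4.729000e+02],
       [-2.000000e-03,  5.000000e-01,  8.660000e-01,  1.294964e+03],
       [ 0.000000e+00,  0.000000e+00,  0.000000e+00,  1.000000e+00]])} 0.99602734375
{'fov_y': 54.33910575269912, 'cx': 322.83012787968363, 'cy': 205.235560858056, 'T': array([[-9.98000e-01,  2.30000e-02, -6.00000e-02,  3.90369e+02],
       [-6.00000e-02, -6.61000e-01,  7.48000e-01,  7.44112e+02],
       [-2.20000e-02,  7.50000e-01,  6.61000e-01,  7.74662e+02],
       [ 0.00000e+00,  0.00000e+00,  0.00000e+00,  1.00000e+00]])} 0.99577734375
{'t': 0.1, 'qpos': array([-1.23197514e+00,  2.76491481e-01,  1.50595316e+00, -1.59586604e-05,
        1.36072699e+00, -1.20971932e-01]), 'joint_vel': array([-0.00101896, -0.0002009 , -0.00347934,  0.00072727,  0.00047071,
        0.00126   ]), 'joint_torque': array([ 2.41749192e-03, -4.05455697e+01, -2.37779582e+01,  7.02100899e-02,
        2.98193260e-02, -5.03716808e-05]), 'tool_pos': array([ 255.00100557, -514.80792799,  204.73549248]), 'tcp_rot': array([ 0.60034505,  0.37325065,  0.6012226 , -0.37256027]), 'ft_force': array([-0.81997577,  0.37327523, -0.40417492]), 'ft_torque': array([ 0.00380084, -0.04004308, -0.02638679]), 'opening': 0.9992763219961028}
```

View pics/s1.png

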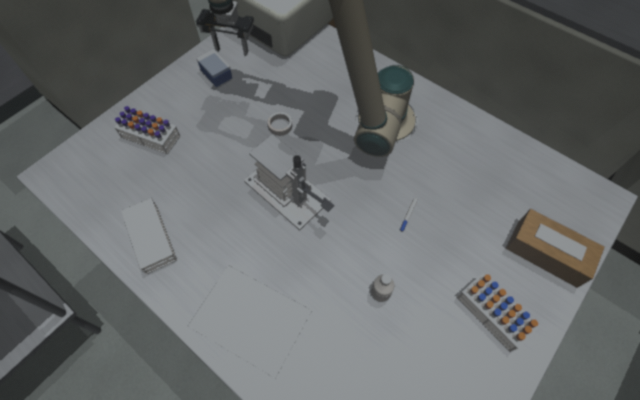

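View pics/d1.png

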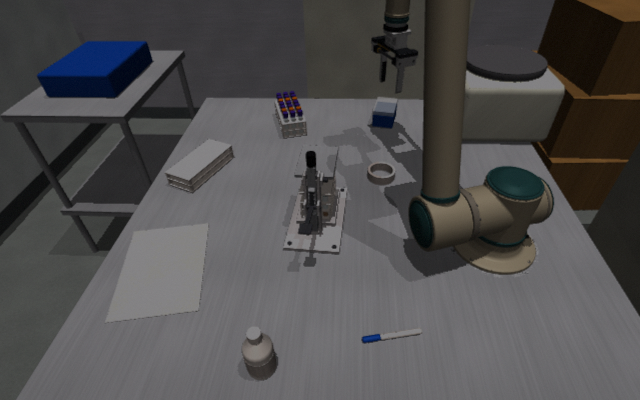

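The scene view shows the stand near (290,185), its knob at about (298,160) and its pad at about (326,205). The side view shows the knob at (311,158) and the pad at about (312,200). The bottle, marker and roll stand clear. Next come enlarged crops.

```bash
python3 - <<'E'
from h import *
a=np.load('s1.npz');b=np.load('d1.npz')
c=cv2.resize(a['frame'][135:235,235:345],None,fx=5,fy=5,interpolation=cv2.INTER_CUBIC)
e=cv2.resize(b['frame'][140:260,275:360],None,fx=4.17,fy=4.17,interpolation=cv2.INTER_CUBIC)[:500]
c=c[:, :440] if 0 else cv2.resize(c,(440,400)); e=cv2.resize(e,None,fx=1,fy=1)
H=500;c=cv2.resize(a['frame'][135:235,255:345],(450,500),interpolation=cv2.INTER_CUBIC)
e=cv2.resize(b['frame'][145:255,282:352],(350,550),interpolation=cv2.INTER_CUBIC)
o=np.zeros((550,800,3),np.uint8);o[:500,:450]=c;o[:,450:]=e
cv2.imwrite('pics/c1.png',np.clip(o*1.8,0,255).astype(np.uint8))
for n,d,l in(('scene',a,[(298,158),(301,183),(326,204),(275,155),(300,224),(248,183),(320,205)]),('side',b,[(311,154),(311,158),(312,200),(290,243),(334,245),(343,190)])):
  for u,v in l: print(n,u,v,np.round(pt(d,u,v)))
E
```

```text
scene 298 158 [476. -11. 270.]
scene 301 183 [484.   0. 153.]
scene 326 204 [486. 100. 139.]
scene 275 155 [ 471. -115.  182.]
scene 300 224 [543.  40.  13.]
scene 248 183 [ 539. -197.   13.]
scene 320 205 [451.  48.  18.]
side 311 154 [475.  -9. 268.]
side 311 158 [475.  -4. 260.]
side 312 200 [476.   7. 140.]
side 290 243 [538.  37.  13.]
side 334 245 [420.  39.  13.]
side 343 190 [ 401. -194.   11.]
```

View pics/c1.png

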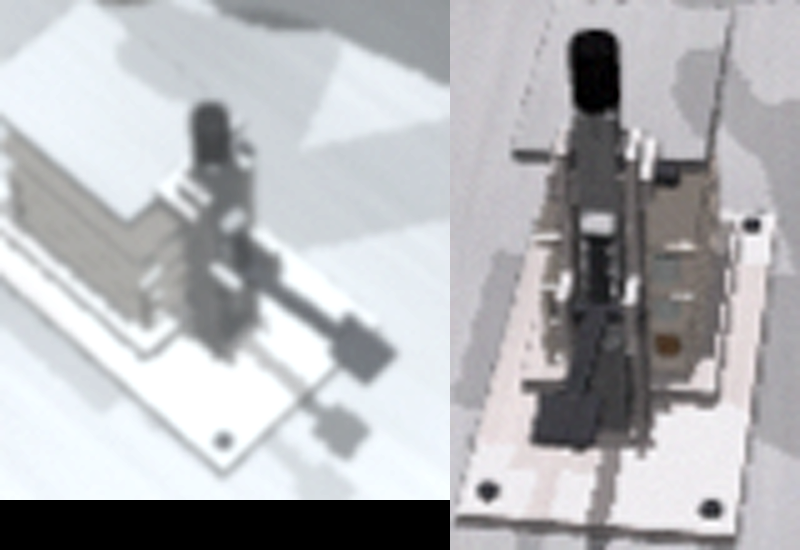

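The crops show the knob at scene pixel (297,160) and side pixel (311,158). The pad is at scene (327,204) and side (304,229). I'll use the depth clouds for axis, pad, plate and bystanders.

```bash
python3 - <<'E'
from h import *
def cloud(d):
    h,w=d['z_map'].shape; f=h/2/np.tan(np.radians(float(d['fov_y']))/2)
    v,u=np.mgrid[:h,:w]; z=d['z_map'].astype(float)
    P=np.stack([(u-d['cx'])/f*z,-(v-d['cy'])/f*z,-z,np.ones_like(z)],-1)@d['T'].T
    P=P[...,:3]; P[z==0]=np.nan; return P
for n in('s1','d1'):
    d=np.load(n+'.npz');P=cloud(d).reshape(-1,3);P=P[~np.isnan(P).any(1)]
    def box(x0,x1,y0,y1,z0,z1):
        m=np.all((P>[x0,y0,z0])&(P<[x1,y1,z1]),1);return P[m]
    k=box(440,510,-50,30,232,285)
    A=np.c_[2*k[:,:2],np.ones(len(k))]
    def circ(q,R=12):
        from scipy.optimize import least_squares
        return least_squares(lambda c:np.hypot(*(q-c).T)-R,q.mean(0)+[-6,-6],loss='soft_l1').x
    side=k[k[:,2]<262]
    print(n,'knob n',len(k),'min',k.min(0).round(),'max',k.max(0).round(),'axis',circ(side[:,:2]).round(1))
    top=k[k[:,2]>k[:,2].max()-4];print(' top',top.mean(0).round(1),len(top))
    p=box(430,530,80,150,130,150);print(' pad',len(p),p.mean(0).round(1),p.min(0).round(),p.max(0).round())
    if len(p)>5: print(cv2.minAreaRect(p[:,:2].astype(np.float32)))
    q=box(400,560,-190,-15,165,200);print(' plate',len(q),np.percentile(q,[2,50,98],axis=0).round(1).tolist()); print(cv2.minAreaRect(q[:,:2].astype(np.float32)))
    b=box(370,600,-230,110,9,16);print(' base',cv2.minAreaRect(b[:,:2].astype(np.float32)))
d=np.load('s1.npz')
for u,v in((383,288),(279,123),(409,213)):print(pt(d,u,v).round())
E
```

```text
s1 knob n 94 min [467. -25. 233.] max [491.  -3. 274.] axis [476.8 -17. ]
 top [477.1 -12.9 271.5] 9
 pad 105 [486.5 101.9 139.9] [471.  80. 135.] [503. 119. 144.]
((486.5701904296875, 99.56829833984375), (38.64051818847656, 30.723054885864258), 87.88558197021484)
 plate 1244 [[423.8, -178.4, 178.4], [478.9, -110.3, 184.0], [522.2, -25.3, 193.6]]
((472.8569030761719, -98.29874420166016), (167.62399291992188, 101.66964721679688), 86.49099731445312)
 base ((475.0973815917969, -80.27780151367188), (272.0135192871094, 151.15045166015625), 86.71223449707031)
d1 knob n 159 min [466. -26. 232.] max [489.  -2. 269.] axis [478.2 -15.5]
 top [477.3 -13.5 266.3] 45
 pad 148 [485.2 105.8 138.3] [471.  81. 133.] [501. 123. 141.]
((485.4512634277344, 101.60311889648438), (41.607608795166016, 29.964275360107422), 85.84992980957031)
 plate 943 [[422.3, -176.4, 176.0], [457.1, -102.8, 182.0], [521.2, -18.3, 191.1]]
((472.1692199707031, -97.57945251464844), (167.66773986816406, 99.75802612304688), 86.40198516845703)
 base ((473.5908508300781, -77.45249938964844), (270.4828186035156, 149.6101837158203), 86.30474853515625)
[573. 376.  98.]
[ 274. -296.    2.]
[287. 290.  13.]
```

```bash
cat >> h.py <<'E'
from scipy.spatial.transform import Rotation as R
def to(p):
    s=env.observe();q=s['tcp_rot'];M=R.from_quat([q[1],q[2],q[3],q[0]]).as_matrix()
    print('t',s['t'],'pos',s['tool_pos'].round(1),'F',s['ft_force'].round(2),'T',s['ft_torque'].round(2),'open',round(s['opening'],3),'q6',s['qpos'][5].round(3))
    print('axes',M.T.round(3).tolist()); d=M.T@(np.array(p)-s['tool_pos'])/1e3
    print('shift m',d.round(4)); 
    # roll to bring tool z along stand x
    w=M.T@np.array([np.cos(-.061),np.sin(-.061),0]); print('roll',np.arctan2(-w[1],w[2]).round(3),'or +-pi')
E
python3 -c "
from h import *
to([478,-14.5,310])"
```

```text
t 0.1 pos [ 255.  -514.8  204.7] F [-0.82  0.37 -0.4 ] T [ 0.   -0.04 -0.03] open 0.999 q6 -0.121
axes [[-0.001, 0.001, -1.0], [0.896, 0.444, 0.0], [0.444, -0.896, -0.002]]
shift m [-0.1046  0.4219 -0.3496]
roll -1.05 or +-pi
```

>>> arm_command(motion=[[[-0.06,0,0],0,-1],[[-0.105,0.03,-0.025],-0.1,-1],[[-0.105,0.075,-0.062],-0.25,-1],[[-0.105,0.12,-0.1],-0.4,-1],[[-0.105,0.165,-0.137],-0.53,-1],[[-0.105,0.21,-0.175],-0.66,-1],[[-0.105,0.255,-0.212],-0.79,-1],[[-0.105,0.3,-0.25],-0.9,-1],[[-0.105,0.345,-0.287],-1.0,-1],[[-0.105,0.385,-0.32],-1.05,-1],[[-0.105,0.422,-0.35],-1.05,-1],[[-0.105,0.422,-0.35],-1.05,-1]])

```text
t: 1.6
tool_pos: [478.5, -11.7, 309.8]
tcp_rot: [0.706, 0.02, 0.707, -0.019]
ft_force: [-0.3, -0.4, -0.2]
opening: 1.0
```

```bash
python3 - <<'E'
from h import *
d=grab('wrist','w1'); print(np.round(d['T'],3),d['fov_y'],d['cx'],d['cy'])
to([478,-14.5,233])
E
```

```text
[[ 9.98000e-01  5.30000e-02  1.50000e-02  4.82754e+02]
 [-5.60000e-02  9.63000e-01  2.63000e-01  6.48890e+01]
 [-1.00000e-03 -2.63000e-01  9.65000e-01  4.89512e+02]
 [ 0.00000e+00  0.00000e+00  0.00000e+00  1.00000e+00]] 67.17126662354679 324.9152518407631 197.50198516325864
t 1.65 pos [477.9 -13.4 309.9] F [ 0.88 -0.86  0.01] T [ 0.02 -0.04  0.03] open 1.0 q6 -0.115
axes [[-0.001, -0.0, -1.0], [0.058, 0.998, -0.001], [0.998, -0.058, -0.001]]
shift m [ 0.0769 -0.001   0.0002]
roll 0.003 or +-pi
```

View pics/w1.png

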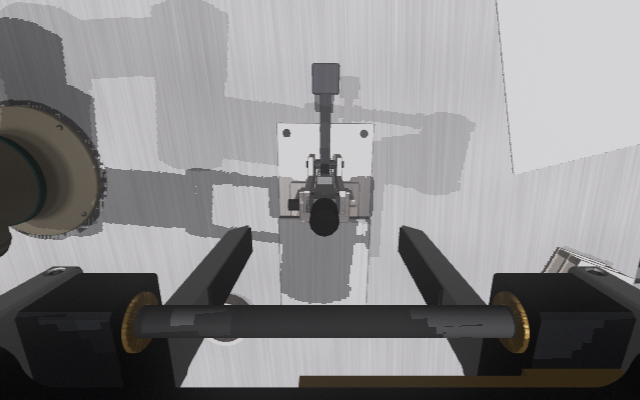

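The wrist view shows the knob at (324,216), between the fingers, and the pad centre at (325,78). The depth at these pixels will serve as a check.

```bash
python3 - <<'E'
from h import *
d=np.load('w1.npz')
for u,v in((324,205),(324,216),(324,225),(310,216),(338,216),(324,234),(325,78),(313,66),(338,92),(313,92),(338,66)):print(u,v,pt(d,u,v).round(1))
to([478,-14.5,233])
E
```

```text
324 205 [478.   -4.3 258.3]
324 216 [477.7 -10.2 268.1]
324 225 [477.3 -17.6 268.1]
310 216 [466.7 -10.3 266. ]
338 216 [490.4 -35.7 195.2]
324 234 [476.8 -25.2 267.9]
325 78 [484.7 103.9 140. ]
313 66 [472.5 116.7 140.1]
338 92 [498.2  88.8 139.8]
313 92 [470.8  90.3 140.4]
338 66 [499.4 115.3 139.4]
t 1.65 pos [477.9 -13.4 309.9] F [ 0.88 -0.86  0.01] T [ 0.02 -0.04  0.03] open 1.0 q6 -0.115
axes [[-0.001, -0.0, -1.0], [0.058, 0.998, -0.001], [0.998, -0.058, -0.001]]
shift m [ 0.0769 -0.001   0.0002]
roll 0.003 or +-pi
```

>>> arm_command(motion=[[[0.04,-0.001,0],0,-1],[[0.077,-0.001,0],0,-1],[[0.077,-0.001,0],0,-1],[[0.077,-0.001,0],0,1],[[0.077,-0.001,0],0,1],[[0.077,-0.001,0],0,1],[[0.077,-0.001,0],0,1],[[0.077,-0.001,0],0,1],[[0.077,-0.001,0],0,1],[[0.077,-0.001,0],0,1]], grip_force=45)

```text
t: 2.9
tool_pos: [477.9, -15.3, 233.4]
tcp_rot: [0.707, 0.021, 0.707, -0.022]
ft_force: [0.1, 0.9, -0.5]
opening: 0.291
```

```bash
python3 -c "
from h import *
to([478,-14.5,233])"
```

```text
t 2.9 pos [477.9 -15.3 233.4] F [ 0.15  0.89 -0.54] T [-0.07 -0.11  0.04] open 0.291 q6 -0.117
axes [[-0.0, -0.0, -1.0], [0.061, 0.998, -0.0], [0.998, -0.061, -0.0]]
shift m [0.0004 0.0008 0.    ]
roll 0.0 or +-pi
```

>>> arm_command(motion=[[[0,0,0],0,1],[[0,0,0],0,1],[[-0.002,0,0],0,1],[[-0.004,0,0],0,1],[[-0.006,0,0],0,1],[[-0.008,0,0],0,1],[[-0.008,0,0],0,1],[[-0.008,0,0],0,1]])

```text
t: 3.9
tool_pos: [477.5, -15.3, 241.7]
tcp_rot: [0.707, 0.022, 0.707, -0.022]
ft_force: [-1.6, 0.0, -7.1]
opening: 0.245
```

```bash
python3 -c "
from h import *
to([478,-14.5,233])
d=grab('wrist','w2');print(pt(d,325,220),pt(d,325,210))"
```

```text
t 3.9 pos [477.5 -15.3 241.7] F [-1.55  0.02 -7.12] T [ 0.02  0.26 -0.03] open 0.245 q6 -0.117
axes [[-0.001, -0.0, -1.0], [0.061, 0.998, -0.0], [0.998, -0.061, -0.001]]
shift m [0.0087 0.0009 0.0005]
roll 0.0 or +-pi
[477.92053864  -5.88355847 231.7459467 ] [477.89621195  -6.18149358 208.90599555]
```

>>> arm_command(motion=[[[-0.003,0,0],0,1],[[-0.006,0,0],0,1],[[-0.009,0,0],0,1],[[-0.012,0,0],0,1],[[-0.015,0,0],0,1],[[-0.018,0,0],0,1],[[-0.021,0,0],0,1],[[-0.024,0,0],0,1],[[-0.027,0,0],0,1],[[-0.03,0,0],0,1],[[-0.033,0,0],0,1],[[-0.033,0,0],0,1]])

```text
t: 5.45
tool_pos: [477.5, -15.3, 274.9]
tcp_rot: [0.707, 0.022, 0.707, -0.022]
ft_force: [-4.7, -0.2, -7.0]
opening: 0.246
```

```bash
python3 -c "
from h import *
to([478,-14.5,233])
d=grab('side','d2')
c=cv2.resize(d['frame'][125:235,272:362],(720,600) and (491,600),interpolation=cv2.INTER_CUBIC);cv2.imwrite('pics/d2c.png',np.clip(c*1.7,0,255).astype('uint8'))"
```

```text
t 5.45 pos [477.5 -15.3 274.9] F [-4.72 -0.23 -6.99] T [0.06 1.02 0.01] open 0.246 q6 -0.117
axes [[-0.001, -0.0, -1.0], [0.061, 0.998, -0.0], [0.998, -0.061, -0.001]]
shift m [0.0419 0.0009 0.0004]
roll 0.0 or +-pi
```

View pics/d2c.png

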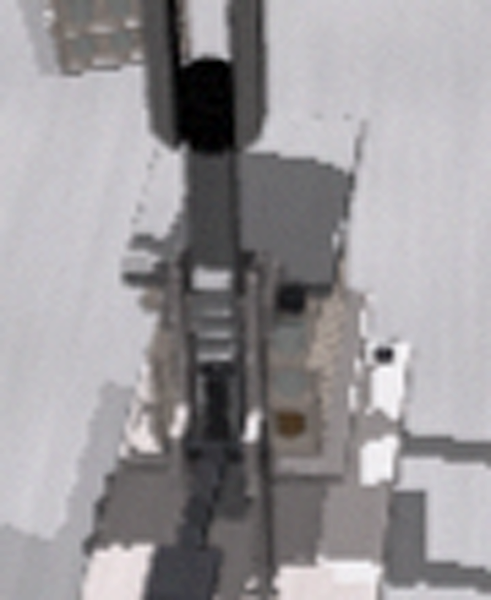

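>>> arm_command(motion=[[[-0.001,0,-0.0002],0,1],[[-0.002,0,-0.0005],0,1],[[-0.003,0,-0.0005],0,1],[[-0.004,0,-0.0005],0,1],[[-0.004,0,-0.0005],0,1]])

```text
t: 6.12
tool_pos: [477.5, -15.3, 278.7]
tcp_rot: [0.707, 0.022, 0.707, -0.022]
ft_force: [-4.5, 0.5, -7.7]
opening: 0.246
```

>>> arm_command(motion=[[[-0.001,0,-0.0003],0,1],[[-0.002,0,-0.0005],0,1],[[-0.003,0,-0.0005],0,1],[[-0.003,0,-0.0005],0,1]])

```text
t: 6.62
tool_pos: [477.5, -15.4, 282.0]
tcp_rot: [0.707, 0.022, 0.706, -0.022]
ft_force: [-2.7, 1.1, -5.2]
opening: 0.252
```

>>> arm_command(motion=[[[-0.001,0,-0.0002],0,1],[[-0.002,0,-0.0003],0,1],[[-0.002,0,-0.0003],0,1]])

```text
t: 7.0
tool_pos: [477.5, -15.4, 283.9]
tcp_rot: [0.707, 0.022, 0.706, -0.022]
ft_force: [-0.9, 0.1, -6.2]
opening: 0.249
```

>>> arm_command(motion=[[[-0.0005,0,0],0,1],[[-0.001,0,0],0,1],[[-0.001,0,0],0,1]])

```text
t: 7.38
tool_pos: [477.5, -15.3, 284.8]
tcp_rot: [0.707, 0.022, 0.706, -0.022]
ft_force: [2.4, 0.5, -5.2]
opening: 0.246
```

>>> arm_command(motion=[[[-0.0005,0,0.0002],0,1],[[-0.001,0,0.0002],0,1],[[-0.001,0,0.0002],0,1]])

```text
t: 7.75
tool_pos: [477.4, -15.3, 285.1]
tcp_rot: [0.707, 0.022, 0.706, -0.022]
ft_force: [3.8, 0.5, -10.7]
opening: 0.248
```

>>> arm_command(motion=[[[-0.0005,0,0],0,1],[[-0.001,0,0],0,1],[[-0.001,0,0],0,1]])

```text
t: 8.12
tool_pos: [477.4, -15.4, 285.6]
tcp_rot: [0.707, 0.022, 0.707, -0.022]
ft_force: [5.0, 0.9, -14.0]
opening: 0.247
```

>>> arm_command(motion=[[[-0.0005,0,0.0003],0,1],[[-0.001,0,0.0003],0,1],[[-0.001,0,0.0003],0,1]])

```text
t: 8.5
tool_pos: [477.4, -15.4, 286.6]
tcp_rot: [0.707, 0.022, 0.707, -0.022]
ft_force: [5.2, 1.2, -15.5]
opening: 0.25
```

>>> arm_command(motion=[[[-0.0005,0,0.0003],0,1],[[-0.001,0,0.0003],0,1],[[-0.001,0,0.0003],0,1]])

```text
t: 8.88
tool_pos: [477.4, -15.4, 288.2]
tcp_rot: [0.707, 0.022, 0.707, -0.022]
ft_force: [4.9, 1.1, -16.8]
opening: 0.25
```

>>> arm_command(motion=[[[-0.0005,0,0.0003],0,1],[[-0.001,0,0.0003],0,1],[[-0.001,0,0.0003],0,1]])

```text
t: 9.25
tool_pos: [477.4, -15.3, 289.2]
tcp_rot: [0.706, 0.022, 0.707, -0.022]
ft_force: [4.3, 0.4, -17.8]
opening: 0.247
```

>>> arm_command(motion=[[[-0.0004,0,0],0,1],[[-0.0007,0,0],0,1],[[-0.0007,0,0],0,1]])

```text
t: 9.62
tool_pos: [477.4, -15.4, 289.3]
tcp_rot: [0.706, 0.022, 0.707, -0.022]
ft_force: [4.5, -0.2, -24.7]
opening: 0.247
```

>>> arm_command(motion=[[[0,0,0],0,1],[[0,0,0],0,1]])

```text
t: 9.88
tool_pos: [477.4, -15.4, 289.3]
tcp_rot: [0.706, 0.022, 0.707, -0.022]
ft_force: [4.1, -0.1, -26.1]
opening: 0.247
```

>>> arm_command(motion=[[[0,0,0],0,1],[[0,0,0],0,1],[[0,0,0],0,1]])

```text
t: 10.25
tool_pos: [477.4, -15.4, 289.3]
tcp_rot: [0.706, 0.022, 0.707, -0.022]
ft_force: [3.8, -0.4, -24.9]
opening: 0.249
```

>>> arm_command(motion=[[[0.0003,0,0],0,1],[[0.0003,0,0],0,1],[[0.0003,0,0],0,1],[[0.0003,0,0],0,1],[[0.0003,0,0],0,1],[[0.0003,0,0],0,1]])

```text
t: 11.0
tool_pos: [477.4, -15.4, 289.3]
tcp_rot: [0.706, 0.022, 0.707, -0.022]
ft_force: [3.8, -0.7, -25.7]
opening: 0.252
```

>>> arm_command(motion=[[[0.001,0,0],0,1],[[0.002,0,0],0,1],[[0.003,0,0],0,1],[[0.004,0,0],0,1],[[0.005,0,0],0,1],[[0.006,0,0],0,1],[[0.0065,0,0],0,1],[[0.007,0,0],0,1],[[0.007,0,0],0,1]])

```text
t: 12.12
tool_pos: [477.5, -15.4, 284.0]
tcp_rot: [0.707, 0.021, 0.707, -0.022]
ft_force: [-4.9, 1.0, 3.8]
opening: 0.253
```

>>> arm_command(motion=[[[-0.0005,0,0],0,1],[[-0.0005,0,0],0,0],[[-0.0005,0,0],0,0],[[-0.0005,0,0],0,0],[[-0.0005,0,0],0,0],[[-0.0005,0,0],0,0],[[-0.025,0,0],0,0],[[-0.06,0,0],0,0],[[-0.06,0,0],0,0]])

```text
t: 13.25
tool_pos: [479.3, -15.6, 345.2]
tcp_rot: [0.709, 0.021, 0.705, -0.022]
ft_force: [0.7, 0.1, 0.4]
opening: 0.5
```

```bash
python3 - <<'E'
from h import *
to([485.3,105,145])
d=grab('side','d3');c=cv2.resize(d['frame'][105:235,262:372],(508,600),interpolation=cv2.INTER_CUBIC);cv2.imwrite('pics/d3c.png',np.clip(c*1.7,0,255).astype('uint8'))
w=grab('wrist','w3')
E
```

```text
t 13.25 pos [479.3 -15.6 345.2] F [0.68 0.09 0.36] T [-0.   -0.09  0.01] open 0.5 q6 -0.117
axes [[0.006, -0.001, -1.0], [0.061, 0.998, -0.001], [0.998, -0.061, 0.006]]
shift m [ 0.2001  0.1209 -0.0025]
roll 0.0 or +-pi
```

View pics/d3c.png

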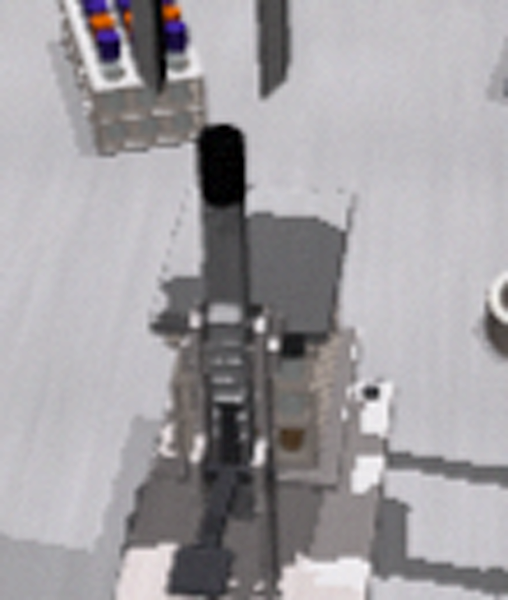

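View pics/w3.png

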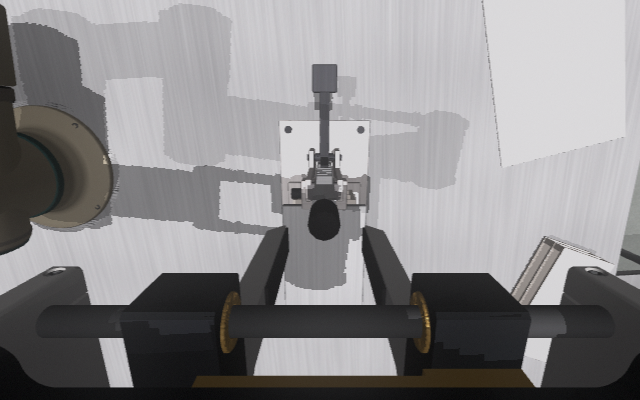

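The side view shows the knob still up at (222,165) in the crop with the fingers clear, so the pawl is holding. The wrist view shows the pad at (325,78) and the knob at (324,219).

```bash
python3 - <<'E'
from h import *
d=np.load('w3.npz')
for u,v in((324,225),(325,78),(313,66),(336,90)):print(pt(d,u,v).round(1))
E
```

```text
[477.6 -15.  318.9]
[486.  103.6 139.9]
[472.7 117.6 140.2]
[498.4  89.4 138.7]
```

>>> arm_command(motion=[[[0,0.05,-0.001],0,1],[[0,0.1,-0.0025],0,1],[[0,0.121,-0.0025],0,1],[[0.05,0.121,-0.0025],0,1],[[0.1,0.121,-0.0025],0,1],[[0.15,0.121,-0.0025],0,1],[[0.18,0.121,-0.0025],0,1],[[0.19,0.121,-0.0025],0,1],[[0.19,0.121,-0.0025],0,1]], grip_force=20)

```text
t: 14.48
tool_pos: [482.2, 105.5, 152.3]
tcp_rot: [0.706, 0.021, 0.707, -0.022]
ft_force: [-0.0, -0.3, -0.6]
opening: 0.005
```

```bash
python3 -c "
from h import *
to([485.3,105,140])"
```

```text
t 14.475 pos [482.2 105.5 152.3] F [-0.05 -0.26 -0.59] T [ 0.   -0.13 -0.04] open 0.005 q6 0.135
axes [[-0.002, -0.0, -1.0], [0.061, 0.998, -0.0], [0.998, -0.061, -0.002]]
shift m [ 0.0123 -0.0003  0.0031]
roll -0.0 or +-pi
```

>>> arm_command(motion=[[[0.006,0,0.002],0,1],[[0.012,0,0.003],0,1],[[0.018,0,0.003],0,1],[[0.024,0,0.003],0,1],[[0.028,0,0.003],0,1],[[0.031,0,0.003],0,1],[[0.031,0,0.003],0,1],[[0.031,0,0.003],0,1]])

```text
t: 15.48
tool_pos: [485.5, 105.3, 121.9]
tcp_rot: [0.707, 0.021, 0.707, -0.022]
ft_force: [-0.8, 1.6, 0.6]
opening: 0.002
```

>>> arm_command(motion=[[[0,0,0],0,1],[[0,0,0],0,1],[[0,0,0],0,1],[[0,0,0],0,1],[[0,0,0],0,1],[[0,0,0],0,1],[[0,0,0],0,1],[[0,0,0],0,1],[[0,0,0],0,1]])

```text
t: 16.6
tool_pos: [485.6, 105.3, 121.8]
tcp_rot: [0.707, 0.022, 0.707, -0.022]
ft_force: [-1.7, -0.2, 1.7]
opening: 0.004
```

```bash
python3 - <<'E'
from h import *
to([485.3,105,121])
d=grab('side','d4');grab('scene','s4')
for u,v in((311,152),(311,154),(311,157),(311,160)):print(pt(d,u,v).round(1))
c=cv2.resize(d['frame'][105:235,262:372],(508,600),interpolation=cv2.INTER_CUBIC);cv2.imwrite('pics/d4c.png',np.clip(c*1.7,0,255).astype('uint8'))
w=grab('wrist','w4')
E
```

```text
t 16.6 pos [485.6 105.3 121.8] F [-1.74 -0.16  1.67] T [-0.02  0.02  0.03] open 0.004 q6 0.135
axes [[-0.0, -0.0, -1.0], [0.061, 0.998, -0.0], [0.998, -0.061, -0.0]]
shift m [ 0.0008 -0.0004 -0.0003]
roll 0.0 or +-pi
[459.1 128.4 364.6]
[459.3 127.9 359.7]
[459.4 130.1 354.3]
[459.7 129.7 347.2]
```

View pics/d4c.png

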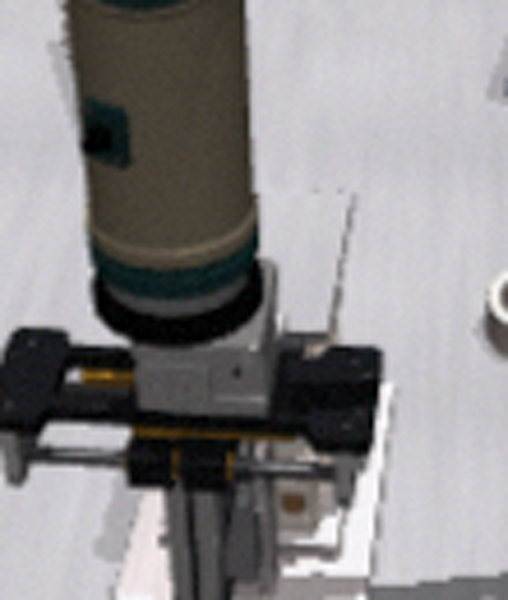

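The gripper hides the knob in this view, though the shelf looks low, near (310,548). I'll check the knob's height in the scene camera's depth.

```bash
python3 - <<'E'
from h import *
d=np.load('s4.npz');h,w=d['z_map'].shape
P=np.array([pt(d,u,v) for v in range(120,185) for u in range(275,320)])
for n,z in(('knob',(225,330)),):
  m=(abs(P[:,0]-477.5)<14)&(abs(P[:,1]+15)<14)&(P[:,2]>z[0])&(P[:,2]<z[1]);print(n,m.sum(),np.sort(P[m,2])[-8:].round(1) if m.any() else '')
cv2.imwrite('pics/s4c.png',np.clip(cv2.resize(d['frame'][120:230,245:345],(545,600),interpolation=cv2.INTER_CUBIC)*1.7,0,255).astype('uint8'))
E
```

```text
knob 108 [268.1 268.1 268.1 268.2 268.4 268.5 268.5 269.5]
```

View pics/s4c.png

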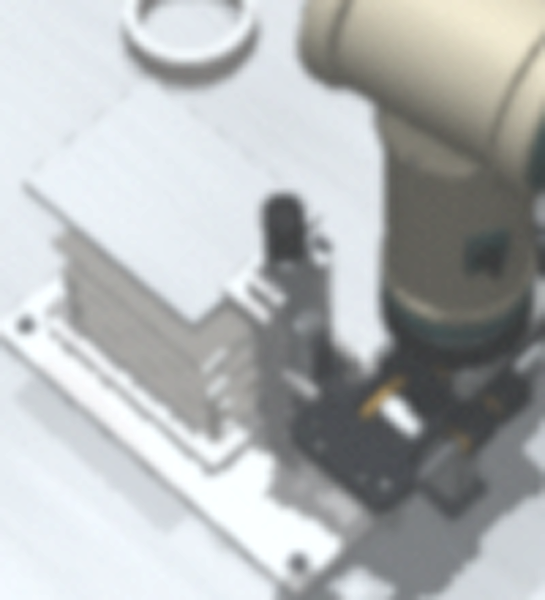

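The scene view shows the knob down at crop (285,228). Its top is at 268 mm, the same as at the start, so the lift is fully down. I'll release the pad slowly and retreat.

>>> arm_command(motion=[[[-0.006,0,0],0,1],[[-0.012,0,0],0,1],[[-0.018,0,0],0,1],[[-0.024,0,0],0,1],[[-0.05,0,0],0,1],[[-0.1,0,0],0,1],[[-0.15,0,0],0,1],[[-0.18,0,0],0,1],[[-0.18,0,0],0,1],[[-0.18,0,0],0,1]])

```text
t: 18.0
tool_pos: [484.8, 105.3, 300.6]
tcp_rot: [0.706, 0.021, 0.708, -0.022]
ft_force: [0.2, 0.1, -0.6]
opening: 0.006
```

```bash
python3 - <<'E'
from h import *
to([485,105,300]);d=grab('side','d5');a=grab('scene','s5')
P=np.array([pt(a,u,v) for v in range(120,240) for u in range(235,345)])
for c,r,z0,z1 in(((477.5,-15),14,225,330),((485.3,105),12,100,160)):
  m=(np.abs(P[:,:2]-c).max(1)<r)&(P[:,2]>z0)&(P[:,2]<z1);print(m.sum(),np.median(P[m,2]).round(1) if m.any() else '',P[m,2].max().round(1) if m.any() else '')
for u,v in((383,288),(279,123),(409,213)):print(pt(a,u,v).round())
cv2.imwrite('pics/d5c.png',np.clip(cv2.resize(d['frame'][125:255,262:372],(508,600),interpolation=cv2.INTER_CUBIC)*1.7,0,255).astype('uint8'))
E
```

```text
t 18.0 pos [484.8 105.3 300.6] F [ 0.2   0.05 -0.59] T [ 0.01 -0.07 -0.03] open 0.006 q6 0.135
axes [[-0.002, -0.0, -1.0], [0.061, 0.998, -0.0], [0.998, -0.061, -0.002]]
shift m [ 0.0006 -0.0003  0.0002]
roll -0.0 or +-pi
40 265.8 269.8
59 139.8 142.6
[574. 377. 100.]
[ 274. -296.    0.]
[285. 290.  10.]
```

View pics/d5c.png

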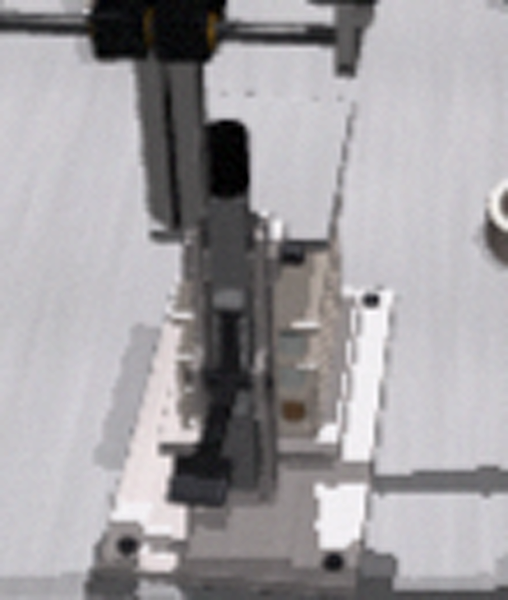

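The final view shows the lift down, with the knob at crop (228,160). The pad is back at rest near (198,480), and the gripper is clear.

```bash
python3 -c "
from cell import env
print(env.close_job())"
```

```text
the job is handed in; nothing more can be done
None
```

I pressed the lid home, let the pawl hold the rack up, then released the pawl and let the rack sink fully down. The job was handed in at about 18 s of the 64 s allowed.

- **Pressing the lid:** I gripped the knob and raised the lift. The lid met the plate at about 51.5 mm, slid in under about 8 N and stopped hard at about 56 mm. I held it there for roughly 1.4 s at about 18–19 N net: 25–26 N measured, less about 7 N of lift weight. That is slightly over the 16 N asked for but under the 25 N limit. A small easing step did not visibly lower it.
- **Pawl holding:** After I let go, the knob top measured 318.9 mm. That puts the lift at about 51 mm on its tooth.
- **Releasing the pawl:** I pressed the pad down about 18 mm and held it there for over a second. The measured force was 2 N or less, though I only read it at the end of each move.
- **Last checks:**
  - The knob top is back at 268 mm, its starting height.
  - The pad is back at its 140 mm rest height.
  - The bottle, label roll and marker read within 3 mm of their first positions.
  - The arm is clear and the gripper touches nothing.
- **Not checked:** I judged the lid fully home by the hard stop I felt, and did not measure it in a picture. While gripping the knob there was up to about 5 N of sideways force.

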